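# Ply the silicone caps and take a hardness reading

### The job

Check the hardness of the silicone flask caps: one top alone is too thin for a true reading, so nest the two caps that stand on the bench over the cap on the round steel anvil, fully down and straight. Then take the dial hardness gauge from its rest and hold it upright on the marked ring of the uppermost cap, dial facing the front edge of the bench, pressing gently until its foot sits flat on the rubber. Finish while still holding it pressed there (do not let go), and leave the other things on the bench alone.

Things in the scene. Friction and masses are not known exactly. Their poses are not given: they have to be found in the camera images.
- anvil: round ground steel plate, 84 mm diameter, 15 mm high, fixed to the bench. Origin: centre of its underside, z up
- cap_a: grey moulded silicone flask cap, mouth down like an upturned cup: 61 mm wide over the 7 mm high upright rim at its foot, 36 mm high, above the rim tapering from 55 to 36 mm at the flat top; hollow, top 8 mm thick: equal caps nest at 8 mm pitch with 1 mm play sideways; 45 g. Origin: centre of its underside, z up. It stands loose in the middle of the anvil
- cap_b: grey moulded silicone flask cap, mouth down like an upturned cup: 61 mm wide over the 7 mm high upright rim at its foot, 36 mm high, above the rim tapering from 55 to 36 mm at the flat top; hollow, top 8 mm thick: equal caps nest at 8 mm pitch with 1 mm play sideways; 45 g. Origin: centre of its underside, z up. It stands loose on the bench
- cap_c: grey moulded silicone flask cap, mouth down like an upturned cup: 61 mm wide over the 7 mm high upright rim at its foot, 36 mm high, above the rim tapering from 55 to 36 mm at the flat top; hollow, top 8 mm thick: equal caps nest at 8 mm pitch with 1 mm play sideways; 45 g. Origin: centre of its underside, z up. It stands loose on the bench
- cap_b_spot (a point): the spot to gauge on cap_b: middle of its flat top, inside a dark ring of 29 mm diameter that is printed there, 36 mm above the cap's origin. The top gives about 0.8 mm under the gauge's thin indenter, hardly at all under its foot
- cap_c_spot (a point): the same spot on cap_c, 36 mm above that cap's origin
- gauge_rest: black block 50 x 50 mm, top 30 mm above the bench, on a 66 x 60 mm base, fixed, with an upright bore of 20 mm diameter and 25 mm depth in its middle in which the gauge stands. Origin: centre of its underside
- gauge: dial hardness gauge, 113 mm high, 0.2 kg, upright and loose in its rest (origin 10 mm above the bench there; lift it 25 mm straight up to clear the bore). Origin: centre of the flat underside of its steel foot (18 mm diameter); z up along the gauge; the dial looks along its -x. Shoulder 26 mm diameter from 20 to 25 mm rests on the block; round case, 46 mm across y, 22 mm along x, from 24 to 70 mm
- gauge_grip (a point): the point to hold: on the gauge's axis, 95 mm above the foot, in the round upright grip of 22 mm diameter that reaches from 75 to 113 mm above the foot
- gauge_dial (a point): middle of the dial's face, 12.5 mm in front of the gauge's axis, 47 mm above the foot
- gauge_indenter (a joint): sprung indenter pin, 3 mm thick, in the middle of the foot: 0 = standing 2.5 mm out below the foot, grows as it is pressed in, at most 0.0025 m; spring 1 N at 0 and 2 N more per mm. With the foot flat on a cap it stands near 0.0017; the dial's needle turns with it. A push of 6 to 10 N in all seats the foot; the reading of this value in the state is good to about 1 mm only
- bench_front (a point): a point on the front edge of the bench (the robot's side, world -x), which the dial is to face
- dropper_bottle: bystander: amber dropper bottle with a dark teat, 30 mm diameter, 89 mm high
- amber_bottle: bystander: brown bottle with a white cap, 45 mm diameter, 91 mm high
- petri_plate: bystander: agar dish, 101 mm diameter, 16 mm high
- coverslip_box: bystander: flat white box, 34 x 52 x 16 mm
- forceps: bystander: steel forceps lying, 125 mm long
- marker_pen: bystander: marker pen lying, 135 mm long
- beaker: bystander: glass beaker, 70 mm diameter, 75 mm high

How it is judged (in metres and radians):
On the way, in this order (a step that is already met when the one before it is completed fails the run):
1. both loose caps are nested over the cap on the anvil, fully down and straight, and let go, with the gauge still in its rest (((z of cap_a in the frame of anvil between 0.013 and 0.017 m and horizontal distance between cap_a and anvil below 0.015 m and angle between each of cap_a, cap_b, cap_c's own z axis and vertical below 0.06 rad and z of cap_b in the frame of cap_a between 0.006 and 0.01 m and horizontal distance between cap_b and cap_a below 0.003 m and z of cap_c in the frame of cap_b between 0.006 and 0.01 m and horizontal distance between cap_c and cap_b below 0.003 m) or (z of cap_a in the frame of anvil between 0.013 and 0.017 m and horizontal distance between cap_a and anvil below 0.015 m and angle between each of cap_a, cap_c, cap_b's own z axis and vertical below 0.06 rad and z of cap_c in the frame of cap_a between 0.006 and 0.01 m and horizontal distance between cap_c and cap_a below 0.003 m and z of cap_b in the frame of cap_c between 0.006 and 0.01 m and horizontal distance between cap_b and cap_c below 0.003 m)) and contact force between the fingers and cap_a below 0.5 N and contact force between the fingers and cap_b below 0.5 N and contact force between the fingers and cap_c below 0.5 N and distance of gauge from where it was at the start of the episode below 0.02 m), for 0.2 s.
2. the gauge is lifted out of its rest (height (world z) of gauge above 0.032 m and contact force between the fingers and gauge above 2 N), for 0.1 s.
At the end, for the whole second after the job is handed in: Caps nested: each 8 mm (+-2) above the one below, axes within 3 mm, tilt under 0.06 rad, lowest within 15 mm of the anvil's middle. Gauge held by the fingers, foot within 5 mm of the top spot and 0.7 mm of the rubber, tilt under 0.07, dial to front within 0.35, indenter in 1 mm, 3 to 25 N ((((z of cap_a in the frame of anvil between 0.013 and 0.017 m and horizontal distance between cap_a and anvil below 0.015 m and angle between each of cap_a, cap_b, cap_c's own z axis and vertical below 0.06 rad and z of cap_b in the frame of cap_a between 0.006 and 0.01 m and horizontal distance between cap_b and cap_a below 0.003 m and z of cap_c in the frame of cap_b between 0.006 and 0.01 m and horizontal distance between cap_c and cap_b below 0.003 m) and (horizontal distance between gauge and cap_c_spot below 0.005 m and contact force between gauge and cap_c between 3 and 25 N and z of cap_c_spot in the frame of gauge above -0.0007 m)) or ((z of cap_a in the frame of anvil between 0.013 and 0.017 m and horizontal distance between cap_a and anvil below 0.015 m and angle between each of cap_a, cap_c, cap_b's own z axis and vertical below 0.06 rad and z of cap_c in the frame of cap_a between 0.006 and 0.01 m and horizontal distance between cap_c and cap_a below 0.003 m and z of cap_b in the frame of cap_c between 0.006 and 0.01 m and horizontal distance between cap_b and cap_c below 0.003 m) and (horizontal distance between gauge and cap_b_spot below 0.005 m and contact force between gauge and cap_b between 3 and 25 N and z of cap_b_spot in the frame of gauge above -0.0007 m))) and contact force between the fingers and cap_a below 0.5 N and contact force between the fingers and cap_b below 0.5 N and contact force between the fingers and cap_c below 0.5 N and value of joint gauge_indenter above 0.001 m and angle between gauge's own z axis and vertical below 0.07 rad and angle between the x axis of gauge and the x axis of anvil, either way round below 0.35 rad and x of bench_front in the frame of gauge below -0.1 m and contact force between the fingers and gauge above 2 N and contact force between gauge and gauge_rest below 0.2 N and contact force between gauge and anvil below 0.2 N); the arm keeps its last pose, push and grip.
It fails at once if the gauge is pressed hard on a cap (over 35 N) (contact force between gauge and cap_a above 35 N or contact force between gauge and cap_b above 35 N or contact force between gauge and cap_c above 35 N).
It fails at once if a bystander is pushed more than 20 mm from its place (distance of any of dropper_bottle, amber_bottle, petri_plate, coverslip_box, forceps, marker_pen, beaker from where it was at the start of the episode above 0.02 m).
It also fails if it takes over 56 s, if anything falls off the work surface, if the arm or the gripper's body presses on something with over 40 N, if the wrist force passes 120 N, or if a joint passes its speed limit or range.

### The arm

A 6-joint arm with a two-finger parallel gripper is mounted at the origin on a cart in front of the work surface, level with it; the furniture and walls round the work are solid. World frame = base frame: x ahead of the robot, y to its left, z up, the work surface at z = 0. Lengths are in mm, angles in rad, forces in N, time in s.
With the tool pointing down it reaches from about 350 to 775 mm from the base axis. Payload 7.3 kg.
Tool frame: the origin (TCP) lies midway between the tips of the shut fingers; the grasp point (between the pads) lies 19 mm behind it; z points along the fingers, y is the line along which they close (so a half turn about z gives the same grasp; the last joint's range is limited). The gripper opens to 92 mm and grips with 3 to 60 N. Pads are 19 mm wide; open, the fingers measure 130 mm over their backs; the gripper's body (75 mm by 190 mm) begins 47 mm behind the grasp point.
Start: joints at [-1.363, 0.342, 1.524, -0, 1.275, -0.146], TCP at [181.917, -492.495, 226.741] pointing down, gripper open.
Joint ranges: [-2.53, 2.53], [-0.77, 2.02], [0.04, 2.7], [-1, 4.14], [0.28, 2.66], [-3.11, 3.11]. Speed limits (rad/s): [2.57, 2.57, 3.14, 3.14, 3.14, 3.14].

### API

Orientations are given as [roll, pitch, yaw] about the fixed x, y, z axes, in that order (R = Rz(yaw) Ry(pitch) Rx(roll)).
In Python, from plant import bot gives the robot as it stands.
- The arm moves only by the tool jog_arm, never from a script. Its arguments are lists of equal length, an entry for each row: "dp": the shift along the tool's x, y, z in m, a list of three; "twist": the turn about the tool's z in degrees. A call has 1 to 10 rows; each row shifts and turns the commanded pose from where the row before left it, along the tool's axes as they then stand; what a row does not reach is not made up. A row lasts 1/8 s, in which the tool goes at most 62.5 mm and 10.7 degrees, less where a joint would pass 70% of its speed; a pose out of reach is approached as far as the arm can. A call is refused whole if a number of a shift passes 0.0625 or a number of a turn 10.7, either way. A call with a gripper value outside its range is refused whole. "jaw" is the finger opening in m, from 0 to 0.0918, set as the call begins (left out, the last holds). The fingers move at their own pace and stop on an object; the grip force is fixed at half the most. Time passes only in rows, so rows that do not move let the fingers close. It gives the time, the measured TCP pose, the force, the opening and the grip force at its end, in the units of the state.
- bot.get_obs(): the state, without advancing time (a new reading comes with each control period).
- bot.capture(name): name is "scene" or "top" or "wrist"; returns the picture (384x512x3 uint8, blue, green, red); there is no depth.
- bot.camera_params(name): a dict with "fx", "fy", "cx", "cy" (pixels), "R" (3x3) and "t" (3): a world point X has camera coordinates R X + t. Camera axes: x right, y down, z forward; pixel columns grow to the right and rows downward; lengths in mm; the calibration is good to about 2 mm. A picture is of the moment at which its call begins: read the wrist's pose just before it. camera_params takes no time and is no camera call; for the wrist camera it gives the pose at the moment of the call.
- bot.close_job(): hands the job in; it is judged then, once.
Trained networks look in the newest picture that a camera, given by its name, has taken for a name from the list of things; names that differ only in an ending like _2 or _b are one class to them, and where a whole thing is asked for, a point or a joint stands for the part that bears it (a point fixed in the world has none). Each returns a list of dicts, best first, with "confidence" (0 to 1); they miss things now and then, are a little off and sometimes report something else, mostly with a low value. They report only what shows in the picture. A call takes as long as a camera call.
- bot.find_in(camera, label): "bbox" ([centre column, centre row, width, height] in pixels, round what is visible of it).
- bot.masks_of(camera, label): "pixels" (384x512 bool, what is visible of it) and "bbox" ([centre column, centre row, width, height] in pixels, round what is visible of it).
The state is a dict: "time": time; "joint_positions": joint angles; "dq": joint speeds; "tau": joint torques, N m; "tool_pos": TCP position; "tcp_rot": TCP orientation; "contact_force": force on the tool from outside, world axes, zero at the start; "moment": the same for the moment, N m; "grip_width": finger opening in mm; "finger_force": force on a finger pad.
Only numpy, scipy, OpenCV 4.12 (cv2) and the standard library are available. Lean on these libraries where they do the work, as an engineer would, in place of code of your own. Each camera call takes 0.05 s, during which the arm holds its last target. There are 200 camera calls.

## Working session

There is one attempt and no reset: what is moved stays moved. The work goes in short steps, Python scripts to look and compute and a tool call to move; the robot and the scene stay as the last step left them, time stands still between calls to the robot, and variables do not carry over. Pictures are saved under pics/ and viewed, at most 10 in all, crops included, and the job is handed in when it is done.

Besides the shell and the picture viewer there is one more tool, called after "Emit:" by a JSON object that holds its "fn" and its "kwargs", one argument or row to a line. jog_arm: Moves the arm, as the interface text tells. Its arguments: {"type":"object","properties":{"dp":{"type":"array"},"twist":{"type":"array"},"jaw":{"type":"number"}},"required":["dp","twist"]}

```bash
mkdir -p pics
cat > h.py <<'E'
import numpy as np,cv2
from plant import bot
def ray(cam,u,v,z,P=None):
    P=P or bot.camera_params(cam);R=np.array(P['R']);t=np.array(P['t']).ravel()
    d=R.T@np.array([(u-P['cx'])/P['fx'],(v-P['cy'])/P['fy'],1]);c=-R.T@t
    return c+d*(z-c[2])/d[2]
def proj(cam,X,P=None):
    P=P or bot.camera_params(cam);p=np.array(P['R'])@np.array(X,float)+np.array(P['t']).ravel()
    return P['fx']*p[0]/p[2]+P['cx'],P['fy']*p[1]/p[2]+P['cy']
E
python3 - <<'E'
from h import *
np.set_printoptions(precision=3,suppress=True)
o=bot.get_obs();print(o)
for c in('scene','top'):
    im=bot.capture(c);cv2.imwrite(f'pics/{c}0.png',im);P=bot.camera_params(c);print(c,P,-np.array(P['R']).T@np.array(P['t']).ravel())
    for l in('cap_a','anvil','gauge','gauge_rest','gauge_dial')+(('dropper_bottle','amber_bottle','beaker','petri_plate','coverslip_box','forceps','marker_pen') if c=='top' else ()):
        print(l,[(round(d['confidence'],2),np.round(d['bbox'],1).tolist(),ray(c,*d['bbox'][:2],36)[:2].round()) for d in bot.find_in(c,l)[:5]])
E
```

```text
{'time': 0.0, 'joint_positions': array([-1.363,  0.343,  1.525, -0.   ,  1.275, -0.146]), 'dq': array([-0.001, -0.001, -0.001,  0.   , -0.001,  0.001]), 'tau': array([ -0.001, -43.125, -24.422,   0.072,   0.056,  -0.   ]), 'tool_pos': array([ 181.823, -492.079,  226.042]), 'tcp_rot': array([-3.14 , -0.   ,  0.354]), 'contact_force': array([ 0.201, -0.372, -0.203]), 'moment': array([ 0.011, -0.009,  0.028]), 'finger_force': 0.0, 'grip_width': 92.10156405770543}
scene {'fx': 443.2668505272566, 'fy': 443.2668505272566, 'cx': 257.7857049795645, 'cy': 192.40921397608773, 'R': array([[ 0.878, -0.478, -0.013],
       [-0.25 , -0.436, -0.864],
       [ 0.407,  0.762, -0.503]]), 't': array([-532.22 ,   81.456, 1138.779])} [   23.874 -1087.054   635.967]
cap_a [(0.92, [236.4, 204.9, 16.4, 16.4], array([ 432., -206.])), (0.74, [223.0, 235.2, 28.8, 25.6], array([ 346., -310.])), (0.68, [299.8, 210.3, 18.9, 18.5], array([ 559., -308.])), (0.5, [322.8, 178.4, 9.9, 30.4], array([ 708., -199.]))]
anvil [(0.61, [335.9, 258.1, 25.5, 22.5], array([ 522., -505.])), (0.59, [302.5, 219.3, 24.0, 15.5], arr
[... 949 characters left out ...]
]
gauge_rest [(0.85, [297.2, 194.3, 24.8, 23.7], array([ 446., -408.])), (0.67, [318.9, 157.5, 16.6, 17.0], array([ 549., -470.])), (0.53, [225.1, 102.6, 9.1, 11.4], array([ 707., -206.])), (0.45, [159.7, 117.4, 32.2, 30.6], array([665., -21.]))]
gauge_dial [(0.51, [295.8, 193.4, 18.0, 10.1], array([ 449., -404.]))]
dropper_bottle []
amber_bottle [(0.76, [191.8, 108.2, 16.4, 20.7], array([ 691., -111.]))]
beaker [(0.78, [158.8, 117.8, 29.3, 28.2], array([664., -18.]))]
petri_plate [(0.72, [346.6, 193.8, 36.2, 35.8], array([ 447., -546.]))]
coverslip_box [(0.49, [320.5, 157.4, 18.4, 14.1], array([ 550., -474.]))]
forceps []
marker_pen [(0.5, [206.7, 148.6, 34.4, 31.2], array([ 576., -154.]))]
```

Run:
```python
import cv2
im=cv2.imread('pics/top0.png')[60:290,110:400];cv2.imwrite('pics/t1.png',cv2.resize(im,None,fx=2.6,fy=2.6,interpolation=2))
im=cv2.imread('pics/scene0.png')[130:330,150:400];cv2.imwrite('pics/s1.png',cv2.resize(im,None,fx=3,fy=3,interpolation=2))
```

```text
(no output)
```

View pics/t1.png

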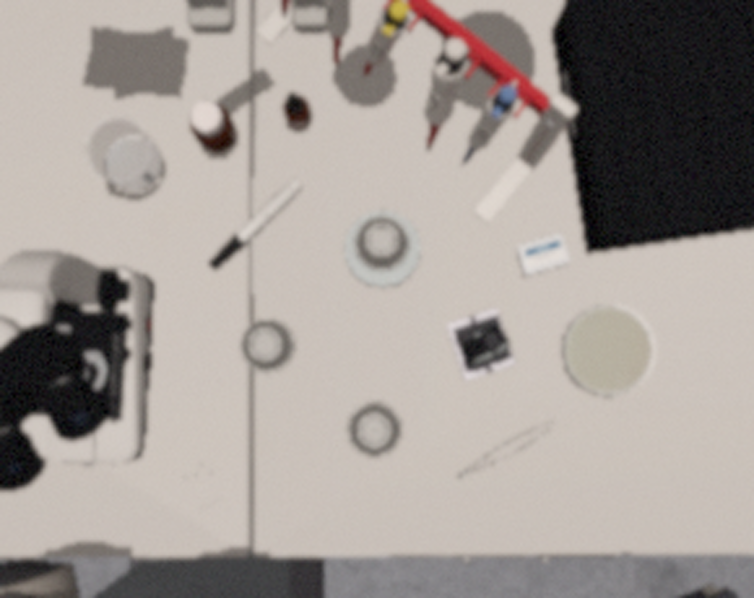

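View pics/s1.png

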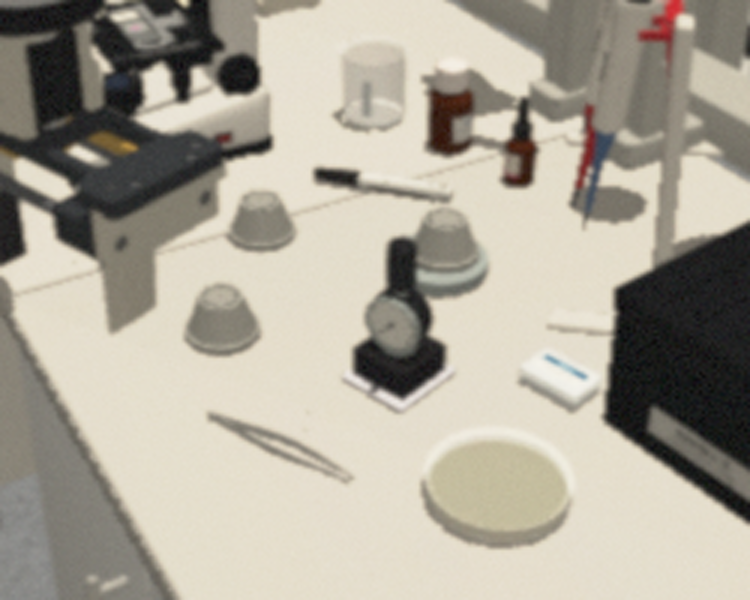

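Emit:
{"fn": "jog_arm", "kwargs": {
  "dp": [
    [0.047, -0.027, 0],
    [0.047, -0.027, 0],
    [0.047, -0.027, 0],
    [0.047, -0.027, 0],
    [0.047, -0.027, 0],
    [0, 0, 0]
  ],
  "twist": [0, 0, 0, 0, 0, 0]
}}

```text
time: 1.7
tool_pos: [357.3, -281.8, 226.9]
tcp_rot: [-3.142, -0.001, 0.359]
contact_force: [-0.1, -0.2, -0.3]
grip_width: 92.0
finger_force: 0.0
```

```bash
cat >> h.py <<'E'
def look(name=None,labels=(('cap_a',36),)):
    np.set_printoptions(precision=1,suppress=True)
    P=bot.camera_params('wrist');im=bot.capture('wrist')
    if name: cv2.imwrite('pics/%s.png'%name,im)
    o=bot.get_obs();print('t',round(o['time'],2),'tcp',o['tool_pos'],np.round(o['tcp_rot'],3),'cam',-np.array(P['R']).T@np.array(P['t']).ravel())
    for l,z in labels:
        for d in bot.masks_of('wrist',l)[:4]:
            m=d['pixels'].astype(np.uint8);c,_=cv2.findContours(m,0,1)
            c=max(c,key=cv2.contourArea);e=cv2.minEnclosingCircle(c)
            print(l,round(d['confidence'],2),np.array(d['bbox']),'ctr@z',ray('wrist',*d['bbox'][:2],z,P),'circ',np.array(e[0]),round(e[1],1),ray('wrist',*e[0],z,P))
    return P,im
def to(X,Y,Z,yaw=None):
    "tool-axis shift to world target"
    o=bot.get_obs();r=o['tcp_rot'][2];d=np.array([X,Y,Z])-o['tool_pos']
    c,s=np.cos(r),np.sin(r);print('shift tool mm',[round(v,1) for v in(d[0]*c+d[1]*s,d[0]*s-d[1]*c,-d[2])],'yawdeg',round(np.degrees(r),2))
E
python3 - <<'E'
from h import *
P,im=look('w1',(('cap_a',3),('gauge',60)))
print(P['R'],P['fx'])
for c in((357,-281),(451,-173),(562,-299)): print(proj('wrist',(*c,36),P))
for z in(0,100,200,300): print([ray('top',110+a/2.6,60+b/2.6,z)[:2].round() for a,b in((545,105),(430,140),(465,160),(485,215))])
E
```

```text
t 1.75 tcp [ 356.4 -283.4  226.9] [3.1 0.  0.4] cam [ 422.6 -258.1  384.4]
cap_a 0.93 [187.9  64.8  52.3  53.1] ctr@z [ 452.7 -167.9    3. ] circ [188.  65.] 28.2 [ 452.5 -168.1    3. ]
cap_a 0.75 [251.9 169.8  42.5  48.7] ctr@z [ 359.8 -285.5    3. ] circ [251.8 171. ] 23.2 [ 358.3 -285.9    3. ]
cap_a 0.59 [324.6  18.5  58.1  37. ] ctr@z [ 555.9 -301.8    3. ] circ [325.5   8.7] 28.8 [ 565.5 -298.6    3. ]
gauge 0.83 [393.5 142.2  68.3  31.2] ctr@z [ 452.4 -416.    60. ] circ [391.7 143.3] 32.4 [ 450.6 -414.7   60. ]
[[ 0.4 -0.9  0. ]
 [-0.9 -0.3  0.3]
 [-0.2 -0.1 -1. ]] 292.22827372120173
(np.float64(247.85435809234076), np.float64(175.50058140670836))
(np.float64(185.76756888440184), np.float64(62.98618454733608))
(np.float64(332.4428928100503), np.float64(1.2196788013009439))
[array([ 722., -480.]), array([ 682., -350.]), array([ 659., -389.]), array([ 597., -411.])]
[array([ 695., -463.]), array([ 659., -345.]), array([ 638., -381.]), array([ 582., -401.])]
[array([ 669., -447.]), array([ 636., -340.]), array([ 617., -372.]), array([ 566., -390.])]
[array([ 642., -431.]), array([ 613., -335.]), array([ 596., -364.]), array([ 550., -380.])]
```

View pics/w1.png

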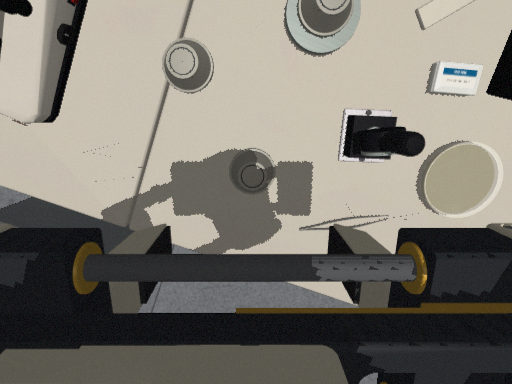

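```bash
cat >> h.py <<'E'
from scipy.optimize import least_squares
def capfit(cam,bb,z0=0,P=None,x0=(450,-250)):
    P=P or bot.camera_params(cam);a=np.linspace(0,6.283,60)
    def box(p):
        q=np.array([proj(cam,(p[0]+r*np.cos(t),p[1]+r*np.sin(t),z0+z),P) for r,z in((30.5,0),(30.5,7),(18,36)) for t in a])
        lo,hi=q.min(0),q.max(0);return np.array([*(lo+hi)/2,*(hi-lo)])
    f=least_squares(lambda p:(box(p)-bb)[:2],x0,diff_step=1e-3);return f.x,box(f.x)
E
python3 - <<'E'
from h import *
np.set_printoptions(precision=1,suppress=True)
P=bot.camera_params('wrist')
for bb,z in(([187.9,64.8,52.3,53.1],0),([251.9,169.8,42.5,48.7],0)): print(capfit('wrist',bb,z,P))
for u,v,z in((182,62,36),(252,176,36)):print(ray('wrist',u,v,z,P))
for bb,z in(([258.1,153.2,24.1,25.5],15),([213.3,192.9,19.2,22.5],0),([252.2,226.2,19.7,21.5],0)): print('top',capfit('top',bb,z))
im=cv2.imread('pics/w1.png');a=im[140:205,215:300];b=im[30:100,150:225]
k=8;c=cv2.resize(a,None,fx=4.5,fy=4.5,interpolation=2);d=cv2.resize(b,None,fx=4.5,fy=4.5,interpolation=2)
h=max(c.shape[0],d.shape[0]);o=np.zeros((h,c.shape[1]+d.shape[1],3),np.uint8);o[:c.shape[0],:c.shape[1]]=c;o[:d.shape[0],c.shape[1]:]=d;cv2.imwrite('pics/w1c.png',o)
E
```

```text
(array([ 450.2, -172.5]), array([187.9,  64.8,  51.9,  55.8]))
(array([ 357.5, -288.8]), array([251.9, 169.8,  46.7,  46.6]))
[ 449.  -172.6   36. ]
[ 356.1 -289.2   36. ]
top (array([ 564.5, -298.9]), array([258.1, 153.2,  21.4,  21.5]))
top (array([ 451.9, -169.3]), array([213.3, 192.9,  21.4,  21.2]))
top (array([ 355.8, -281.1]), array([252.2, 226.2,  21.3,  21.4]))
```

View pics/w1c.png

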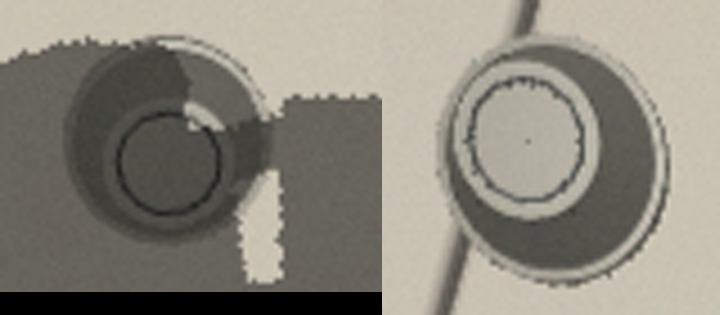

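Emit:
{"fn": "jog_arm", "kwargs": {
  "dp": [
    [0, 0, 0.03],
    [0, 0, 0.03],
    [0, 0, 0.03],
    [0, 0, 0.03],
    [0, 0, 0]
  ],
  "twist": [10, 10, 10, 10, 0]
}}

```text
time: 2.48
tool_pos: [353.8, -284.6, 105.1]
tcp_rot: [-3.14, 0.004, -0.345]
contact_force: [0.1, 0.9, 0.2]
grip_width: 91.9
finger_force: 0.0
```

Run:
```python
from h import *
P,im=look('w2',(('cap_a',3),))
for d in bot.masks_of('wrist','cap_a')[:3]: print(capfit('wrist',d['bbox'],0,P))
g=cv2.cvtColor(im,6)
to(356,-288,100)
```

```text
t 2.52 tcp [ 354.7 -285.2  106.5] [-3.1  0.  -0.3] cam [ 420.1 -310.   262.3]
cap_a 0.7 [250.  188.7  65.3  64. ] ctr@z [ 358.7 -288.     3. ] circ [248. 190.] 33.8 [ 358.2 -285.9    3. ]
cap_a 0.63 [ 81.1 135.9  81.8  71.2] ctr@z [ 453.3 -165.4    3. ] circ [ 79.7 137.9] 41.7 [ 452.1 -163.4    3. ]
(array([ 358.3, -287.8]), array([250. , 188.7,  67.6,  66.6]))
(array([ 451.1, -169.4]), array([ 81.1, 135.9,  83.8,  72.2]))
shift tool mm [np.float64(1.0), np.float64(2.1), np.float64(7.8)] yawdeg -19.63
```

View pics/w2.png

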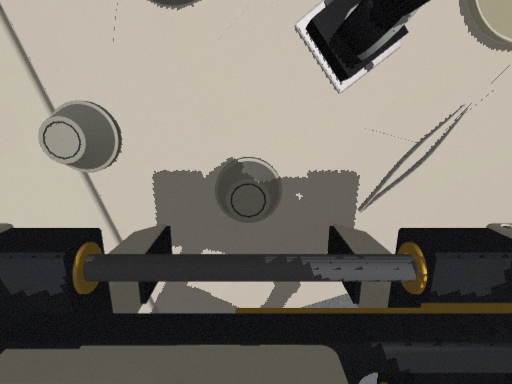

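Emit:
{"fn": "jog_arm", "kwargs": {
  "dp": [
    [0.003, 0, 0.03],
    [0, 0, 0.03],
    [0, 0, 0.03],
    [0, 0, 0.01],
    [0, 0, 0],
    [0, 0, 0]
  ],
  "twist": [0, 0, 0, 0, 0, 0]
}}

```text
time: 3.38
tool_pos: [359.1, -286.2, 7.9]
tcp_rot: [3.14, -0.002, -0.344]
contact_force: [0.2, 0.2, -0.1]
grip_width: 91.6
finger_force: 0.0
```

Run:
```python
from h import *
to(357.5,-286.5,2)
```

```text
shift tool mm [np.float64(-1.4), np.float64(0.8), np.float64(5.9)] yawdeg -19.7
```

Emit:
{"fn": "jog_arm", "kwargs": {
  "dp": [
    [0, 0, 0.0055],
    [0, 0, 0]
  ],
  "twist": [0, 0]
}}

```text
time: 3.62
tool_pos: [358.4, -285.5, 1.3]
tcp_rot: [3.141, -0.0, -0.344]
contact_force: [0.5, 0.3, 0.5]
grip_width: 91.8
finger_force: 0.0
```

Emit:
{"fn": "jog_arm", "kwargs": {
  "dp": [
    [0, 0, 0],
    [0, 0, 0],
    [0, 0, 0],
    [0, 0, 0],
    [0, 0, 0]
  ],
  "twist": [0, 0, 0, 0, 0],
  "jaw": 0.05
}}

```text
time: 4.25
tool_pos: [358.4, -285.5, 1.3]
tcp_rot: [3.141, -0.0, -0.344]
contact_force: [0.0, 0.3, 0.0]
grip_width: 59.3
finger_force: 30.0
```

Emit:
{"fn": "jog_arm", "kwargs": {
  "dp": [
    [0, 0, -0.05],
    [0, 0, -0.05],
    [0.047, -0.017, 0],
    [0.047, -0.017, 0],
    [0, 0, 0],
    [0, 0, 0]
  ],
  "twist": [0, 0, 0, 0, 0, 0]
}}

```text
time: 5.0
tool_pos: [457.6, -284.6, 100.6]
tcp_rot: [-3.141, 0.002, -0.344]
contact_force: [0.2, 0.6, -1.6]
grip_width: 59.7
finger_force: 30.0
```

```bash
cat >> h.py <<'E'
def darkring(P,im,uv,z,cam='wrist',s=40):
    "fit ellipse to printed ring near predicted pixel"
    u,v=map(int,uv);u0,v0=max(u-s,0),max(v-s,0);g=cv2.cvtColor(im[v0:v+s,u0:u+s],cv2.COLOR_BGR2GRAY)
    k=cv2.morphologyEx(g,cv2.MORPH_BLACKHAT,np.ones((7,7)));_,b=cv2.threshold(k,0,255,8)
    for c in cv2.findContours(b,cv2.RETR_EXTERNAL,1)[0]:
        if len(c)<15: continue
        e=cv2.fitEllipse(c);d=np.mean(e[1])*np.linalg.norm(np.array(P['R'])[2]@ray(cam,e[0][0]+u0,e[0][1]+v0,z,P)+np.ravel(P['t'])[2])/P['fx']
        if 22<d<36 and e[1][0]/e[1][1]>.7: print('ring',round(e[0][0]+u0,1),round(e[0][1]+v0,1),'diam',round(d,1),'world',ray(cam,e[0][0]+u0,e[0][1]+v0,z,P))
E
python3 - <<'E'
from h import *
P,im=look('w3',(('cap_a',3),('anvil',15)))
for d in bot.masks_of('wrist','cap_a')[:4]: print(capfit('wrist',d['bbox'],15,P),capfit('wrist',d['bbox'],0,P))
darkring(P,im,proj('wrist',(564,-299,51),P),51)
darkring(P,im,proj('wrist',(450.5,-170,36),P),36)
E
```

```text
t 5.05 tcp [ 457.3 -284.8  100.8] [-3.1  0.  -0.3] cam [ 523.7 -309.6  257.9]
cap_a 0.93 [250.5 248.2 105.2 116.6] ctr@z [ 408.7 -269.5    3. ] circ [249.5 240. ] 53.0 [ 417.  -271.4    3. ]
cap_a 0.78 [213.2  70.   81.3  88.1] ctr@z [ 567.1 -294.     3. ] circ [214.4  70.6] 44.0 [ 566.4 -294.7    3. ]
cap_a 0.63 [135.3 226.5  57.1  35.2] ctr@z [ 465.7 -175.8    3. ] circ [134.5 228. ] 29.7 [ 464.6 -174.5    3. ]
cap_a 0.28 [ 47.5 103.   60.4 165.9] ctr@z [ 589.9 -154.7    3. ] circ [ 44. 103.] 82.5 [ 590.9 -152.     3. ]
anvil 0.98 [216.6  78.1 110.5 111.8] ctr@z [ 558.7 -295.    15. ] circ [218.8  76.6] 57.7 [ 559.1 -297.1   15. ]
(array([ 417.7, -272.6]), array([250.5, 248.2,  69.3,  71.9])) (array([ 410.9, -270.2]), array([250.5, 248.2,  65.2,  67.4]))
(array([ 562.8, -294.8]), array([213.2,  70. ,  81.4,  87.6])) (array([ 565.4, -293.9]), array([213.2,  70. ,  76.5,  82.5]))
(array([ 469.5, -185.8]), array([135.3, 226.5,  75.4,  71.4])) (array([ 466. , -177.7]), array([135.3, 226.5,  70.7,  66.9]))
(array([ 582.6, -169.6]), array([ 47.5, 103. ,  99.6,  82.8])) (array([ 586.6, -160.3]), array([ 47.5, 103. ,  93.4,  77.9]))
ring 208.5 65.6 diam 29.3 world [ 562.4 -295.    51. ]
```

View pics/w3.png

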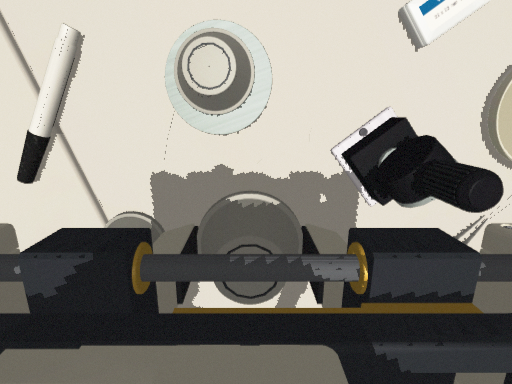

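```bash
cat >> h.py <<'E'
def held(P,top,left,right,z0):
    a=np.linspace(0,6.283,90)
    def b(p):
        q=np.array([proj('wrist',(p[0]+r*np.cos(t),p[1]+r*np.sin(t),z0+z),P) for r,z in((30.5,0),(30.5,7)) for t in a])
        return np.array([q[:,1].min()-top,q[:,0].min()+q[:,0].max()-left-right])
    f=least_squares(b,bot.get_obs()['tool_pos'][:2],diff_step=1e-3);return f.x
E
python3 - <<'E'
from h import *
np.set_printoptions(precision=1,suppress=True)
P=bot.camera_params('wrist');d=bot.masks_of('wrist','cap_a')[0];m=d['pixels'];c=np.where(m.any(0))[0];print(np.where(m.any(1))[0][0],c[0],c[-1],d['bbox'])
for t in(190,192):print(held(P,t,198,303,99.5))
darkring(P,cv2.imread('pics/w3.png'),(250,270),135.5,s=60)
to(562.4,-295,120)
E
```

```text
191 197 302 [250.5, 248.2, 105.2, 116.6]
[ 456.6 -286.9]
[ 455.6 -286.5]
ring 249.8 272.4 diam 25.0 world [ 456.5 -286.4  135.5]
shift tool mm [np.float64(101.9), np.float64(-26.3), np.float64(-18.7)] yawdeg -19.78
```

Emit:
{"fn": "jog_arm", "kwargs": {
  "dp": [
    [0.051, -0.014, 0],
    [0.0515, -0.014, 0],
    [0, 0, 0.02],
    [0, 0, 0.02],
    [0, 0, 0],
    [0, 0, 0]
  ],
  "twist": [0, 0, 0, 0, 0, 0]
}}

```text
time: 6.0
tool_pos: [564.4, -293.9, 62.1]
tcp_rot: [3.141, -0.001, -0.345]
contact_force: [-1.0, 0.4, -0.6]
grip_width: 59.5
finger_force: 30.0
```

Run:
```python
from h import *
P,im=look('w4',(('cap_a',15),('anvil',15)))
to(563.4,-293.3,26.3)
```

```text
t 6.05 tcp [ 564.6 -294.    62.4] [ 3.1 -0.  -0.3] cam [ 630.1 -318.7  219.6]
cap_a 0.98 [251.3 247.9 101.8 116. ] ctr@z [ 538.5 -287.4   15. ] circ [249.7 239.6] 52.8 [ 545.3 -288.6   15. ]
cap_a 0.72 [249.7 192.9  80.9  34.5] ctr@z [ 579.7 -300.9   15. ] circ [251. 204.] 39.1 [ 571.5 -299.    15. ]
anvil 0.61 [254.  194.1 112.2  56.9] ctr@z [ 577.8 -303.6   15. ] circ [253.5 216.5] 55.7 [ 561.7 -297.5   15. ]
shift tool mm [np.float64(-1.4), np.float64(-0.1), np.float64(36.2)] yawdeg -19.74
```

View pics/w4.png

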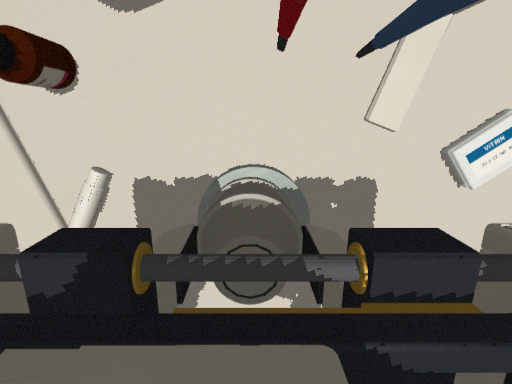

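Run:
```python
from h import *
np.set_printoptions(precision=1,suppress=True)
P=bot.camera_params('wrist');ms=bot.masks_of('wrist','cap_a')[:2]
for d,z in zip(ms,(61.1,15)):
    m=d['pixels'];c=np.where(m.any(0))[0];r=np.where(m.any(1))[0][0];print(r,c[0],c[-1],held(P,r,c[0],c[-1]+1,z))
```

```text
191 198 302 [ 563.4 -295.4]
177 212 290 [ 561.8 -295.8]
```

Emit:
{"fn": "jog_arm", "kwargs": {
  "dp": [
    [-0.0012, 0, 0],
    [0, 0, 0.012],
    [0, 0, 0.012],
    [0, 0, 0.006],
    [0, 0, 0]
  ],
  "twist": [0, 0, 0, 0, 0]
}}

```text
time: 6.82
tool_pos: [562.8, -292.7, 30.2]
tcp_rot: [-3.141, 0.002, -0.344]
contact_force: [0.1, -0.5, -0.7]
grip_width: 59.9
finger_force: 30.0
```

Emit:
{"fn": "jog_arm", "kwargs": {
  "dp": [
    [0, 0, 0.003],
    [0, 0, 0.003],
    [0, 0, 0.001],
    [0, 0, 0]
  ],
  "twist": [0, 0, 0, 0]
}}

```text
time: 7.32
tool_pos: [563.2, -293.1, 24.3]
tcp_rot: [3.141, -0.0, -0.344]
contact_force: [0.5, 0.4, -0.8]
grip_width: 59.7
finger_force: 30.0
```

Emit:
{"fn": "jog_arm", "kwargs": {
  "dp": [
    [0, 0, 0.001],
    [0, 0, 0]
  ],
  "twist": [0, 0]
}}

```text
time: 7.58
tool_pos: [563.3, -293.1, 24.2]
tcp_rot: [3.141, -0.001, -0.344]
contact_force: [-2.4, 0.9, 5.2]
grip_width: 59.3
finger_force: 30.0
```

Emit:
{"fn": "jog_arm", "kwargs": {
  "dp": [
    [0, 0, 0],
    [0, 0, 0],
    [0, 0, 0],
    [0, 0, 0],
    [0, 0, -0.04],
    [0, 0, -0.04],
    [0, 0, 0]
  ],
  "twist": [0, 0, 0, 0, 0, 0, 0],
  "jaw": 0.0918
}}

```text
time: 8.45
tool_pos: [565.1, -294.3, 107.0]
tcp_rot: [3.14, -0.007, -0.344]
contact_force: [0.7, -0.9, -0.4]
grip_width: 92.2
finger_force: 0.0
```

Run:
```python
from h import *
P,im=look('w5',(('cap_a',23),))
darkring(P,im,proj('wrist',(562.4,-295,59),P),59)
to(450.5,-171,104)
```

```text
t 8.5 tcp [ 563.9 -293.5  104.7] [ 3.1 -0.  -0.3] cam [ 629.9 -318.5  264.9]
cap_a 0.81 [250.2 205.8  67.2  73.5] ctr@z [ 560.7 -294.9   23. ] circ [248.6 204.9] 35.9 [ 561.9 -293.9   23. ]
cap_a 0.71 [173.3 309.6  30.    5.8] ctr@z [ 488.2 -191.    23. ] circ [171.  311.5] 16.0 [ 487.  -188.1   23. ]
cap_a 0.46 [388.9 238.6  24.6  32.3] ctr@z [ 490. -401.   23.] circ [391.6 236.1] 16.1 [ 491.6 -403.8   23. ]
ring 248.6 217.2 diam 27.1 world [ 563.1 -294.3   59. ]
shift tool mm [np.float64(-147.1), np.float64(-76.8), np.float64(-0.8)] yawdeg -19.73
```

Emit:
{"fn": "jog_arm", "kwargs": {
  "dp": [
    [-0.049, -0.0256, 0],
    [0, 0, 0],
    [0, 0, 0],
    [0, 0, 0],
    [0, 0, 0],
    [0, 0, 0],
    [0, 0, 0]
  ],
  "twist": [0, 10, 10, 10, 10, 10, 0]
}}

```text
time: 9.43
tool_pos: [525.0, -251.9, 101.8]
tcp_rot: [3.14, 0.002, -1.215]
contact_force: [0.1, -0.4, 1.1]
grip_width: 91.8
finger_force: 0.0
```

Run:
```python
from h import *
to(450.5,-171,104)
```

```text
shift tool mm [np.float64(-101.8), np.float64(41.7), np.float64(-2.2)] yawdeg -69.64
```

Emit:
{"fn": "jog_arm", "kwargs": {
  "dp": [
    [-0.05, 0.021, 0],
    [-0.05, 0.021, 0],
    [0, 0, 0],
    [0, 0, 0]
  ],
  "twist": [0, 0, 0, 0]
}}

```text
time: 9.93
tool_pos: [452.3, -173.6, 103.3]
tcp_rot: [-3.141, -0.001, -1.214]
contact_force: [0.1, 0.1, -0.2]
grip_width: 91.6
finger_force: 0.0
```

Run:
```python
from h import *
P,im=look('w6',(('cap_a',3),))
for d in bot.masks_of('wrist','cap_a')[:2]: print(capfit('wrist',d['bbox'],0,P))
darkring(P,im,proj('wrist',(450.5,-171,36),P),36)
to(450.5,-171,7)
```

```text
t 9.97 tcp [ 452.7 -174.   103.3] [-3.1 -0.  -1.2] cam [ 476.2 -240.7  260.8]
cap_a 0.87 [246.5 201.2  68.   63.5] ctr@z [ 452.8 -169.     3. ] circ [247.5 202. ] 33.7 [ 451.6 -168.6    3. ]
cap_a 0.86 [162.9  23.1  90.5  46.2] ctr@z [ 565.2 -283.3    3. ] circ [161.5   3.5] 44.6 [ 570. -296.    3.]
cap_a 0.79 [188.6  24.5  36.3  49. ] ctr@z [ 545.9 -289.4    3. ] circ [189.5  23.5] 29.3 [ 545.4 -290.3    3. ]
(array([ 452.6, -168.7]), array([246.5, 201.2,  67.3,  65.9]))
(array([ 564.1, -281.9]), array([162.9,  23.1,  80.1,  89.3]))
ring 247.0 214.1 diam 27.3 world [ 451.6 -168.1   36. ]
shift tool mm [np.float64(-3.6), np.float64(0.9), np.float64(96.2)] yawdeg -69.7
```

View pics/w6.png

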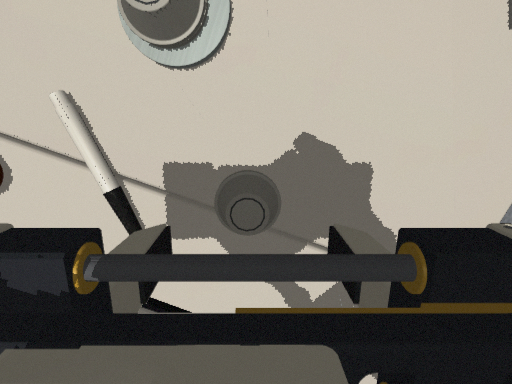

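Run:
```python
from h import *
P=bot.camera_params('wrist')
for u,v in((150,300),(190,312),(140,228)):print([ray('wrist',u,v,z,P).round() for z in(0,50,100)])
for z in (0,80,150):print([ray('top',110+a/2.6,60+b/2.6,z)[:2].round() for a,b in((150,280),(150,440),(125,285),(105,365),(130,330))])
to(452,-168.5,7)
```

```text
[array([509., -36.,   0.]), array([503., -75.,  50.]), array([ 497., -114.,  100.])]
[array([466., -36.,   0.]), array([468., -75.,  50.]), array([ 470., -115.,  100.])]
[array([ 539., -108.,    0.]), array([ 527., -134.,   50.]), array([ 515., -159.,  100.])]
[array([526., -36.]), array([348., -37.]), array([520.,  -8.]), array([431.,  13.]), array([470., -14.])]
[array([518., -54.]), array([353., -55.]), array([513., -28.]), array([430.,  -8.]), array([466., -34.])]
[array([512., -69.]), array([357., -70.]), array([507., -45.]), array([429., -26.]), array([463., -50.])]
shift tool mm [np.float64(-5.4), np.float64(-1.4), np.float64(96.2)] yawdeg -69.7
```

Emit:
{"fn": "jog_arm", "kwargs": {
  "dp": [
    [-0.0055, -0.0014, 0.03],
    [0, 0, 0.03],
    [0, 0, 0.03],
    [0, 0, 0.006],
    [0, 0, 0],
    [0, 0, 0]
  ],
  "twist": [0, 0, 0, 0, 0, 0]
}}

```text
time: 10.82
tool_pos: [451.9, -168.1, 8.2]
tcp_rot: [-3.14, -0.002, -1.217]
contact_force: [0.2, -0.5, 0.8]
grip_width: 91.8
finger_force: 0.0
```

Run:
```python
from h import *
to(452,-168.5,1.5)
```

```text
shift tool mm [np.float64(0.5), np.float64(0.0), np.float64(6.7)] yawdeg -69.73
```

Emit:
{"fn": "jog_arm", "kwargs": {
  "dp": [
    [0, 0, 0.006],
    [0, 0, 0]
  ],
  "twist": [0, 0]
}}

```text
time: 11.08
tool_pos: [451.0, -167.4, 1.2]
tcp_rot: [3.142, -0.0, -1.217]
contact_force: [-0.5, 0.1, 0.3]
grip_width: 91.9
finger_force: 0.0
```

Emit:
{"fn": "jog_arm", "kwargs": {
  "dp": [
    [0, 0, 0],
    [0, 0, 0],
    [0, 0, 0],
    [0, 0, 0],
    [0, 0, 0]
  ],
  "twist": [0, 0, 0, 0, 0],
  "jaw": 0.05
}}

```text
time: 11.7
tool_pos: [451.1, -167.5, 1.3]
tcp_rot: [-3.142, -0.0, -1.217]
contact_force: [0.5, -0.3, 0.8]
grip_width: 59.5
finger_force: 30.0
```

Emit:
{"fn": "jog_arm", "kwargs": {
  "dp": [
    [0, 0, -0.055],
    [0, 0, -0.055],
    [0.05, -0.015, 0],
    [0.05, -0.015, 0],
    [0, 0, 0],
    [0, 0, 0],
    [0, 0, 0],
    [0, 0, 0],
    [0, 0, 0],
    [0, 0, 0]
  ],
  "twist": [0, 0, 0, 0, -10, -10, -10, -10, -10, 0]
}}

```text
time: 12.95
tool_pos: [513.7, -250.8, 111.0]
tcp_rot: [-3.142, 0.0, -0.346]
contact_force: [0.5, 0.2, -1.8]
grip_width: 59.3
finger_force: 30.0
```

```bash
cat >> h.py <<'E'
def heldrel(P,im,dz=1.3):
    o=bot.get_obs();z0=o['tool_pos'][2]-dz;d=max(bot.masks_of('wrist','cap_a')[:3],key=lambda d:d['bbox'][1]);m=d['pixels']
    c=np.where(m.any(0))[0];r=np.where(m.any(1))[0][0];h=held(P,r,c[0],c[-1]+1,z0);print('held',r,c[0],c[-1],h,'rel tcp',h-o['tool_pos'][:2]);darkring(P,im,(250,270),z0+36,s=60)
E
python3 - <<'E'
from h import *
P,im=look('w7',())
darkring(P,im,proj('wrist',(563,-294.5,59),P),59)
heldrel(P,im)
to(563,-294.5,70)
E
```

```text
t 13.0 tcp [ 513.7 -250.8  111. ] [-3.1  0.  -0.3] cam [ 579.5 -275.8  268.4]
ring 282.2 129.8 diam 28.5 world [ 562.9 -294.2   59. ]
held 192 197 302 [ 511.9 -251.8] rel tcp [-1.8 -1. ]
ring 249.4 273.5 diam 24.7 world [ 512.4 -251.6  145.7]
shift tool mm [np.float64(61.2), np.float64(24.3), np.float64(41.1)] yawdeg -19.94
```

Emit:
{"fn": "jog_arm", "kwargs": {
  "dp": [
    [0.031, 0.0115, 0],
    [0.031, 0.0115, 0],
    [0, 0, 0.02],
    [0, 0, 0.02],
    [0, 0, 0],
    [0, 0, 0]
  ],
  "twist": [0, 0, 0, 0, 0, 0]
}}

```text
time: 13.8
tool_pos: [564.8, -293.7, 72.0]
tcp_rot: [3.141, -0.001, -0.345]
contact_force: [-0.2, 0.9, 0.9]
grip_width: 59.4
finger_force: 30.0
```

Run:
```python
from h import *
P,im=look('w8',())
ms=bot.masks_of('wrist','cap_a')[:3]
for d in ms: print(d['confidence'],np.array(d['bbox']))
heldrel(P,im)
for d in ms:
    m=d['pixels'];c=np.where(m.any(0))[0];r=np.where(m.any(1))[0][0]
    print(r,c[0],c[-1],[held(P,r,c[0],c[-1]+1,z) for z in(15,23)])
to(564.5,-293.3,40)
```

```text
t 13.85 tcp [ 565.  -293.8   72.3] [ 3.1 -0.  -0.3] cam [ 630.5 -318.6  229.5]
0.9 [250.8 190.2  75.6  31.9]
0.77 [250.6 248.9 107.1 113.1]
held 192 197 302 [ 563.2 -294.8] rel tcp [-1.8 -0.9]
ring 249.4 273.4 diam 24.7 world [ 563.7 -294.6  107.1]
177 210 288 [array([ 560.5, -293.6]), array([ 562.1, -294.1])]
192 197 302 [array([ 549.5, -290. ]), array([ 551.5, -290.7])]
shift tool mm [np.float64(-0.6), np.float64(-0.3), np.float64(32.3)] yawdeg -19.75
```

Emit:
{"fn": "jog_arm", "kwargs": {
  "dp": [
    [-0.0008, 0, 0],
    [0, 0, 0.012],
    [0, 0, 0.012],
    [0, 0, 0.008],
    [0, 0, 0.004],
    [0, 0, 0]
  ],
  "twist": [0, 0, 0, 0, 0, 0]
}}

```text
time: 14.7
tool_pos: [563.6, -293.1, 34.8]
tcp_rot: [-3.142, 0.001, -0.344]
contact_force: [0.1, 0.4, -0.7]
grip_width: 59.8
finger_force: 30.0
```

Emit:
{"fn": "jog_arm", "kwargs": {
  "dp": [
    [0, 0, 0.002],
    [0, 0, 0.001],
    [0, 0, 0]
  ],
  "twist": [0, 0, 0]
}}

```text
time: 15.08
tool_pos: [563.7, -293.3, 32.4]
tcp_rot: [3.141, -0.0, -0.344]
contact_force: [0.3, -0.3, -1.9]
grip_width: 59.7
finger_force: 30.0
```

Emit:
{"fn": "jog_arm", "kwargs": {
  "dp": [
    [0, 0, 0.001],
    [0, 0, 0]
  ],
  "twist": [0, 0]
}}

```text
time: 15.32
tool_pos: [563.8, -293.3, 32.2]
tcp_rot: [3.141, -0.001, -0.344]
contact_force: [-2.2, 0.9, 5.4]
grip_width: 59.9
finger_force: 30.0
```

Emit:
{"fn": "jog_arm", "kwargs": {
  "dp": [
    [0, 0, 0],
    [0, 0, 0],
    [0, 0, 0],
    [0, 0, 0],
    [0, 0, -0.045],
    [0, 0, -0.05],
    [-0.05, 0, -0.03],
    [-0.05, 0, -0.04],
    [0, 0, 0],
    [0, 0, 0]
  ],
  "twist": [0, 0, 0, 0, 0, 0, 0, 0, 0, 0],
  "jaw": 0.0918
}}

```text
time: 16.58
tool_pos: [471.0, -260.1, 195.2]
tcp_rot: [3.141, -0.001, -0.345]
contact_force: [0.9, -0.4, -0.8]
grip_width: 91.6
finger_force: 0.0
```

Run:
```python
from h import *
P,im=look('w9',(('gauge',105),('gauge_rest',30),('gauge_dial',57),('anvil',15)))
darkring(P,im,proj('wrist',(563,-294.5,67),P),67)
s=bot.capture('scene')[165:275,215:345]; s=cv2.resize(s,None,fx=3,fy=3,interpolation=2)
o=np.zeros((384,512+s.shape[1]-110,3),np.uint8);o[:,:512]=im;o=cv2.resize(np.hstack([im,np.vstack([s,np.zeros((384-s.shape[0],s.shape[1],3),np.uint8)])]),(800,341));cv2.imwrite('pics/w9c.png',o)
```

```text
t 16.62 tcp [ 471.1 -260.   194.5] [-3.1  0.  -0.3] cam [ 536.7 -284.9  352.7]
gauge 0.7 [401.2 157.4  71.4  48.9] ctr@z [ 461.4 -394.8  105. ] circ [400.5 163. ] 36.6 [ 456.9 -393.3  105. ]
gauge_rest 0.77 [360.9 151.8  60.3  75. ] ctr@z [ 459.7 -387.7   30. ] circ [368.5 150. ] 36.6 [ 458.8 -396.    30. ]
gauge_dial 0.72 [401.  160.7  73.8  51.4] ctr@z [ 443.6 -415.2   57. ] circ [400.5 164.5] 36.7 [ 440.  -413.9   57. ]
anvil 0.78 [252.2  93.2  75.8  77. ] ctr@z [ 558.6 -296.1   15. ] circ [252.5  93. ] 40.3 [ 558.7 -296.5   15. ]
anvil 0.5 [360.9 151.3  60.9  72.8] ctr@z [ 456.7 -392.6   15. ] circ [368.5 150.5] 36.3 [ 454.7 -401.    15. ]
anvil 0.47 [401.6 161.9  71.5  49.9] ctr@z [ 428.8 -434.1   15. ] circ [400.5 164. ] 36.7 [ 426.8 -432.4   15. ]
ring 249.2 84.9 diam 28.9 world [ 562.9 -294.2   67. ]
```

View pics/w9c.png

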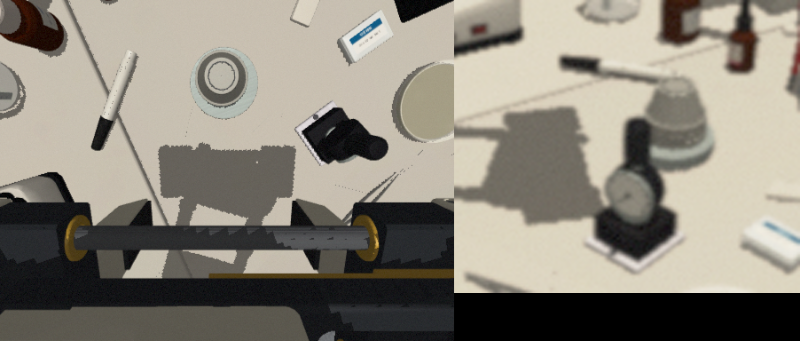

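Emit:
{"fn": "jog_arm", "kwargs": {
  "dp": [
    [-0.0138, 0.0474, 0],
    [-0.0138, 0.0474, 0],
    [-0.0138, 0.0474, 0],
    [0, 0, 0],
    [0, 0, 0]
  ],
  "twist": [0, 0, 0, 0, 0]
}}

```text
time: 17.5
tool_pos: [383.9, -379.4, 194.8]
tcp_rot: [-3.141, 0.001, -0.345]
contact_force: [-0.4, 0.9, -0.2]
grip_width: 92.1
finger_force: 0.0
```

Run:
```python
from h import *
P,im=look('w10',(('gauge',105),('gauge_rest',30),('gauge_dial',57)))
def rect(cam,l,z,P):
    for d in bot.masks_of(cam,l)[:1]:
        c,_=cv2.findContours(d['pixels'].astype(np.uint8),0,1);c=max(c,key=cv2.contourArea).reshape(-1,2)
        w=np.array([ray(cam,*p,z,P)[:2] for p in c],np.float32);print(l,'rect@',z,cv2.minAreaRect(w))
for z in(0,30): rect('wrist','gauge_rest',z,P)
rect('wrist','gauge',75,P)
c=im[40:220,160:360]
s=bot.capture('scene')[195:275,245:325]
cv2.imwrite('pics/w10c.png',np.hstack([cv2.resize(c,(444,400),interpolation=2),cv2.resize(s,(356,400),interpolation=2)]))
print(proj('wrist',(450,-407,115),P),-P['R'].T@P['t'])
```

```text
t 17.55 tcp [ 384.3 -378.9  194.9] [-3.1  0.  -0.3] cam [ 449.8 -404.4  352.2]
gauge 0.63 [133.7  48.9  15.7  52.2] ctr@z [ 527.  -337.1  105. ] circ [128.5  50.5] 24.9 [ 527.3 -332.8  105. ]
gauge 0.61 [252.2 114.5  47.9  52. ] ctr@z [ 450.1 -406.8  105. ] circ [250.5 115. ] 26.1 [ 450.2 -405.3  105. ]
gauge_rest 0.79 [246.8 113.5  71.2  77.7] ctr@z [ 453.1 -402.4   30. ] circ [238.5  98.8] 27.9 [ 469.9 -399.3   30. ]
gauge_dial 0.74 [251.9 117.2  50.7  53.7] ctr@z [ 447.8 -406.1   57. ] circ [249.9 115.1] 27.1 [ 450.3 -404.9   57. ]
gauge_dial 0.32 [134.6  54.9  17.6  39.8] ctr@z [ 537.1 -322.6   57. ] circ [132.5  60.5] 15.4 [ 533.4 -318.7   57. ]
gauge_rest rect@ 0 ((470.8835144042969, -397.8274230957031), (27.92694854736328, 60.312355041503906), 15.180356979370117)
gauge_rest rect@ 30 ((469.08587646484375, -398.38970947265625), (25.547889709472656, 55.17454528808594), 15.18013858795166)
gauge rect@ 75 ((533.2509155273438, -328.0623474121094), (10.428425788879395, 40.60271072387695), 53.00828170776367)
(np.float64(252.63750742184826), np.float64(114.42731794242019)) [ 449.8 -404.4  352.2]
```

View pics/w10c.png

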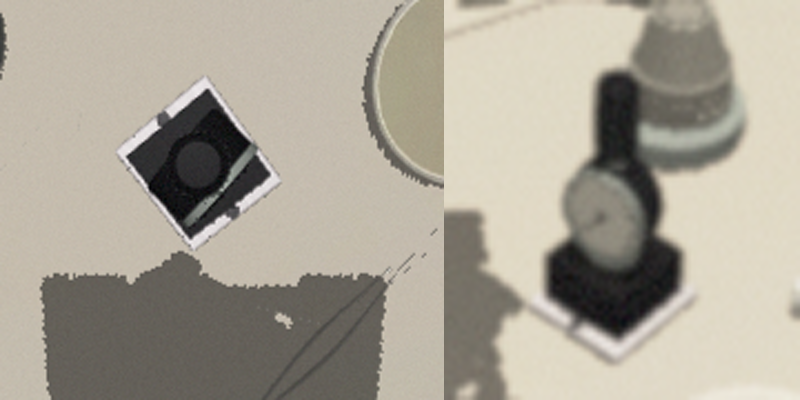

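Run:
```python
from h import *
P=bot.camera_params('wrist')
w=lambda u,v,z:ray('wrist',160+u/2.22,40+v/2.22,z,P)
a,b=w(187,222,65),w(252,150,65);g=w(199,164,123);print(a,b,g,np.linalg.norm(b-a));d=(b-a)[:2];n=np.array([-d[1],d[0]]);n/=np.linalg.norm(n)
if n@((a+b)[:2]/2-g[:2])<0:n=-n
print('dial dir',n,'gauge yaw deg',np.degrees(np.arctan2(-n[1],-n[0])))
E=[(118,153),(206,76),(281,183),(194,249)]
c=np.array([w(*e,2)[:2] for e in E]);print(c,c.mean(0),[np.degrees(np.arctan2(*(c[(i+1)%4]-c[i])[::-1])) for i in range(4)])
to(g[0],g[1],170)
```

```text
[ 430.51838336 -391.86183984   65.        ] [ 449.55512807 -428.16702806   65.        ] [ 451.38493991 -404.83284502  123.        ] 40.99346705046565
dial dir [-0.88563351 -0.46438484] gauge yaw deg 27.670417327464207
[[ 471.4767663  -367.53801636]
 [ 491.1575622  -422.93870116]
 [ 428.60027454 -442.51856875]
 [ 411.52315673 -387.84866706]] [ 450.68943995 -405.21098833] [np.float64(-70.44269095194669), np.float64(-162.62034994848975), np.float64(107.34712461609307), np.float64(18.71498097898464)]
shift tool mm [np.float64(71.9), np.float64(1.5), np.float64(25.3)] yawdeg -19.67
```

Run:
```python
from h import *
np.set_printoptions(precision=1,suppress=True)
P=bot.camera_params('wrist');R=np.array(P['R']);T=bot.camera_params('top')
def rd(P,u,v):
    R=np.array(P['R']);d=R.T@np.array([(u-P['cx'])/P['fx'],(v-P['cy'])/P['fy'],1]);return d/np.linalg.norm(d)
c1=np.array([630.1,-318.7,219.6]);ct=-np.array(T['R']).T@np.ravel(T['t'])
for (u,v),(a,b) in(((282,45),(432,148)),((362,52),(466,160))):
    d1=rd(P,u,v);d2=rd(T,110+a/2.6,60+b/2.6);s=np.linalg.lstsq(np.c_[d1,-d2],ct-c1,rcond=None)[0];print('tip',c1+s[0]*d1,ct+s[1]*d2)
S=bot.camera_params('scene');cs=-np.array(S['R']).T@np.ravel(S['t'])
# blue pipette top/red rail end: top crop(545,105), scene crop(685,20)
for (u,v),(a,b) in(((685,20),(562,110)),((585,225),(466,160))):
    d1=rd(S,150+u/3,130+v/3);d2=rd(T,110+a/2.6,60+b/2.6);s=np.linalg.lstsq(np.c_[d1,-d2],ct-cs,rcond=None)[0];print('post',cs+s[0]*d1,ct+s[1]*d2)
im=cv2.imread('pics/w10.png');g=cv2.cvtColor(im,6)
m=np.zeros_like(g);poly=np.array([(160+u/2.22,40+v/2.22) for u,v in((140,160),(210,95),(268,178),(195,236))],np.int32);cv2.fillPoly(m,[poly],1)
ys,xs=np.where((m>0)&(g>70));w=np.array([ray('wrist',x,y,57,P)[:2] for x,y in zip(xs,ys)]);print(len(w))
vx,vy,x0,y0=cv2.fitLine(w.astype(np.float32),cv2.DIST_HUBER,0,.01,.01).ravel();print('line deg',np.degrees(np.arctan2(vy,vx)),x0,y0,np.ptp(w,axis=0))
```

```text
tip [ 659.2 -348.    44.9] [ 663.1 -349.8   45.8]
tip [ 640.2 -382.1   60. ] [ 646.5 -385.1   61.6]
post [ 649.1 -452.9  269.4] [ 646.3 -450.8  268.3]
post [ 640.4 -381.3   66.2] [ 645.3 -384.6   67.5]
200
line deg -61.65625 438.80692 -409.64618 [27.4 40.4]
```

Emit:
{"fn": "jog_arm", "kwargs": {
  "dp": [
    [0.036, 0.0007, 0],
    [0.036, 0.0008, 0],
    [0, 0, 0],
    [0, 0, 0],
    [0, 0, 0],
    [0, 0, 0],
    [0, 0, 0]
  ],
  "twist": [0, 0, -9.5, -9.5, -9, 0, 0],
  "jaw": 0.06
}}

```text
time: 18.77
tool_pos: [451.1, -405.4, 195.3]
tcp_rot: [3.141, -0.0, 0.141]
contact_force: [-0.1, 0.8, -0.3]
grip_width: 60.1
finger_force: 0.0
```

Run:
```python
from h import *
P,im=look('w11',(('gauge',123),))
to(451,-405,86)
```

```text
t 18.82 tcp [ 451.  -405.4  195.3] [ 3.1 -0.   0.1] cam [ 520.3 -396.4  352.7]
gauge 0.66 [33.  29.9 62.9 59.9] ctr@z [ 556.9 -237.1  123. ] circ [32.  28.5] 42.9 [ 557.7 -236.5  123. ]
gauge 0.63 [250.8 192.1  50.4  46.6] ctr@z [ 461.4 -406.1  123. ] circ [249.  188.8] 25.7 [ 463.9 -404.3  123. ]
shift tool mm [np.float64(0.0), np.float64(-0.4), np.float64(109.3)] yawdeg 8.16
```

Emit:
{"fn": "jog_arm", "kwargs": {
  "dp": [
    [0, 0, 0.03],
    [0, 0, 0.03],
    [0, 0, 0.03],
    [0, 0, 0.018],
    [0, 0, 0],
    [0, 0, 0]
  ],
  "twist": [0, 0, 0, 0, 0, 0]
}}

```text
time: 19.62
tool_pos: [451.4, -405.9, 88.2]
tcp_rot: [3.14, -0.001, 0.144]
contact_force: [0.6, -0.7, 0.7]
grip_width: 60.0
finger_force: 0.0
```

Emit:
{"fn": "jog_arm", "kwargs": {
  "dp": [
    [0, 0, 0],
    [0, 0, 0],
    [0, 0, 0],
    [0, 0, 0],
    [0, 0, 0],
    [0, 0, 0]
  ],
  "twist": [0, 0, 0, 0, 0, 0],
  "jaw": 0.01
}}

```text
time: 20.38
tool_pos: [451.0, -405.3, 87.3]
tcp_rot: [-3.141, -0.0, 0.144]
contact_force: [-0.3, 1.6, 1.0]
grip_width: 21.4
finger_force: 30.0
```

Emit:
{"fn": "jog_arm", "kwargs": {
  "dp": [
    [0, 0, -0.01],
    [0, 0, -0.015],
    [0, 0, -0.02],
    [0, 0, -0.03],
    [0, 0, -0.03],
    [0, 0, 0],
    [0, 0, 0]
  ],
  "twist": [0, 0, 0, 0, 0, 0, 0]
}}

```text
time: 21.25
tool_pos: [450.6, -405.0, 191.4]
tcp_rot: [-3.141, 0.001, 0.144]
contact_force: [-0.4, -0.5, -3.3]
grip_width: 21.2
finger_force: 30.0
```

Run:
```python
from h import *
P,im=look('w12',(('gauge',123),))
o=bot.get_obs();t=o['tool_pos'];print(o['contact_force'],o['moment'],o['grip_width'])
s=bot.capture('scene');cv2.imwrite('pics/s12.png',s)
# gauge axis check in scene: mask principal axis vs projected vertical axis
d=bot.masks_of('scene','gauge')[0];m=d['pixels'];ys,xs=np.where(m)
print(d['bbox'],d['confidence'],'proj foot/top',proj('scene',(t[0],t[1],t[2]-77.3)),proj('scene',(t[0],t[1],t[2]+35.7)))
for y in range(ys.min(),ys.max()+1,3): print(y,(xs[ys==y].min()+xs[ys==y].max())/2,np.sum(ys==y),end='; ')
to(562.9,-294.2,t[2])
```

```text
t 21.3 tcp [ 450.4 -404.8  190.9] [-3.1  0.   0.1] cam [ 519.9 -396.1  348.8]
gauge 0.77 [250.5 239.5  73.8  92. ] ctr@z [ 421.3 -411.2  123. ] circ [249.1 222.2] 36.2 [ 436.4 -407.8  123. ]
[-0.4 -0.5 -2.5] [-0.1 -0.   0. ] 21.346219850309794
[285.0, 191.0, 25.8, 51.6] 0.56 proj foot/top (np.float64(283.4629292237642), np.float64(214.40519321368856)) (np.float64(284.37057572662934), np.float64(167.6752151956113))
167 282.0 1; 170 281.0 5; 173 281.0 5; 176 281.0 5; 179 281.0 5; 182 281.0 5; 185 281.0 7; 188 283.5 18; 191 283.0 23; 194 283.0 25; 197 283.5 26; 200 283.5 24; 203 283.0 19; 206 283.0 13; 209 283.5 6; 212 283.5 6; 215 283.5 6; shift tool mm [np.float64(127.1), np.float64(-93.5), np.float64(0.2)] yawdeg 8.27
```

Emit:
{"fn": "jog_arm", "kwargs": {
  "dp": [
    [0.0424, -0.0312, 0],
    [0.0424, -0.0312, 0],
    [0.0423, -0.0311, 0],
    [0, 0, 0],
    [0, 0, 0],
    [0, 0, 0],
    [0, 0, 0.02],
    [0, 0, 0],
    [0, 0, 0]
  ],
  "twist": [0, 0, 0, 9.5, 9.5, 9, 0, 0, 0]
}}

```text
time: 22.58
tool_pos: [563.4, -294.7, 172.4]
tcp_rot: [3.142, 0.0, -0.344]
contact_force: [-0.4, -0.0, -1.5]
grip_width: 21.4
finger_force: 30.0
```

Run:
```python
from h import *
P,im=look('w13',(('cap_a',31),('gauge',123)))
o=bot.get_obs();t=o['tool_pos'];print(o['contact_force'],o['grip_width'])
s=bot.capture('scene');cv2.imwrite('pics/s13.png',s)
for l in('gauge','cap_a','gauge_dial'):
  for d in bot.masks_of('scene',l)[:1]:
    m=d['pixels'];ys,xs=np.where(m);print(l,d['confidence'],np.array(d['bbox']))
    for y in range(ys.min(),ys.max()+1,4): print(y,xs[ys==y].min(),xs[ys==y].max(),end='; ')
    print()
print('proj foot',proj('scene',(t[0],t[1],t[2]-77.3)),'top',proj('scene',(t[0],t[1],t[2]+35)),'spot',proj('scene',(562.9,-294.2,67)))
to(562.9,-294.2,67+77.3)
```

```text
t 22.62 tcp [ 563.6 -294.9  172.8] [ 3.1 -0.  -0.3] cam [ 629.2 -319.6  329.8]
gauge 0.74 [249.3 240.1  70.4  93.2] ctr@z [ 543.  -288.6  123. ] circ [249.4 221.8] 36.4 [ 557.  -293.7  123. ]
gauge 0.61 [248.2 182.2  59.   48.8] ctr@z [ 586.  -303.2  123. ] circ [247.6 186.4] 29.7 [ 583.2 -301.7  123. ]
[-0.9 -0.2 -2. ] 21.198177358579496
gauge 0.94 [301.4 174.9  14.   30. ]
162 297 304; 166 291 307; 170 291 308; 174 292 308; 178 294 306; 182 297 302; 186 296 302; 
cap_a 0.66 [297.1 206.1  23.4  21.9]
194 293 302; 198 290 305; 202 288 306; 206 286 309; 210 286 309; 214 291 305; 
gauge_dial 0.55 [299.1 174.9  19.4  28.1]
162 296 303; 166 291 307; 170 291 308; 174 292 308; 178 294 306; 182 296 302; 186 296 301; 
proj foot (np.float64(299.2533310117748), np.float64(186.9557481065955)) top (np.float64(300.8921923655826), np.float64(145.2489793283406)) spot (np.float64(298.4850064998205), np.float64(196.8857049658633))
shift tool mm [np.float64(-0.7), np.float64(-0.3), np.float64(28.3)] yawdeg -19.73
```

Run:
```python
from h import *
s=cv2.imread('pics/s13.png');g=cv2.cvtColor(s,6)
print(g[156:192:2,284:316])
t=np.array([563,-294.6,172.8-77.3])
for y in(-20,-10,0,10,20,30):
    a=np.radians(y);n=-np.array([np.cos(a),np.sin(a)]);p=np.array([-n[1],n[0]])
    q=np.array([proj('scene',(*(t[:2]+12.5*n+19*np.cos(b)*p),t[2]+47+19*np.sin(b))) for b in np.linspace(0,6.28,40)]);print(y,q.min(0).round(1),q.max(0).round(1))
```

```text
[[170 191 211 214 215 205 165 127 118 113 108  85  66  78  98 113 120 123
  122 122 123 122 124 120 116 117 121 144 183 204 214 214]
 [173 199 213 215 215 213 207 192 157 120 106 104  91  85 102 116 118 120
  121 120 119 120 121 120 116 113 113 114 119 145 181 204]
 [174 200 213 215 216 214 208 173 128  90  68  61  67  80  99 108 108 109
  107 107 104 101 104 104 112 109 112 113 114 112 119 135]
 [176 201 212 215 214 215 210 193 152 103  79  72  68  66  70  85  88  92
   85  68  52  50  55  76 101 113 112 113 114 113 114 113]
 [175 199 212 215 215 213 203 166 122 104 105 106 103  95  74  57  41  37
   27  25  28  29  37  62  96 111 114 112 113 114 113 114]
 [186 201 212 215 214 208 177 128 106 114 122 125 123 118 111  90  61  39
   28  30  27  20  35  51  89 110 112 115 115 116 119 116]
 [188 203 214 214 214 209 169 127 117 125 126 125 125 125 118 110  88  60
   32  31  23  32  29  35  74 124 147 163 188 198 203 202]
 [198 212 214 215 214 208 177 133 113 122 124 122 119 121 124 116  99  74
   51  28  26  29  23  28  83 156 198 214 213 215 215 215]
 [215 216 212 215 216 213 190 146 11
[... 781 characters left out ...]
16 216 217 215 216 216 215 212 187 142 108  97  96 106
  139 171 185 189 181 187 195 200 202 202 208 209 210 211]
 [215 215 215 215 216 214 214 214 213 211 209 191 148 107  97  97  99  97
  115 156 188 207 211 210 210 210 211 211 209 210 210 209]
 [216 214 213 209 203 196 196 191 183 184 191 192 180 161 149 143 141 146
  163 187 205 209 209 209 207 209 209 209 208 210 210 206]
 [220 220 221 220 216 215 214 213 211 208 205 207 207 205 207 207 211 209
  209 211 210 209 209 211 209 209 209 212 211 210 211 204]]
-20 [292.9 162.7] [296.4 178.4]
-10 [291.9 163.1] [298.  178.7]
0 [291.1 163.6] [299.6 179. ]
10 [290.5 164.1] [301.3 179.2]
20 [290.3 164.5] [302.9 179.3]
30 [290.3 164.9] [304.4 179.4]
```

Emit:
{"fn": "jog_arm", "kwargs": {
  "dp": [
    [-0.0007, 0, 0.012],
    [0, 0, 0.01],
    [0, 0, 0.002],
    [0, 0, 0],
    [0, 0, 0]
  ],
  "twist": [0, 0, 0, 0, 0]
}}

```text
time: 23.55
tool_pos: [562.9, -294.5, 148.6]
tcp_rot: [3.141, -0.001, -0.344]
contact_force: [0.5, 1.1, -2.8]
grip_width: 21.7
finger_force: 30.0
```

Emit:
{"fn": "jog_arm", "kwargs": {
  "dp": [
    [0, 0, 0.001],
    [0, 0, 0.001],
    [0, 0, 0]
  ],
  "twist": [0, 0, 0]
}}

```text
time: 23.92
tool_pos: [562.8, -294.5, 146.4]
tcp_rot: [3.141, -0.0, -0.344]
contact_force: [-0.3, 0.0, -1.7]
grip_width: 21.6
finger_force: 30.0
```

Emit:
{"fn": "jog_arm", "kwargs": {
  "dp": [
    [0, 0, 0.001],
    [0, 0, 0]
  ],
  "twist": [0, 0]
}}

```text
time: 24.18
tool_pos: [562.8, -294.5, 145.5]
tcp_rot: [3.141, -0.001, -0.344]
contact_force: [-0.2, 1.5, 1.4]
grip_width: 21.6
finger_force: 30.0
```

Emit:
{"fn": "jog_arm", "kwargs": {
  "dp": [
    [0, 0, 0.0005],
    [0, 0, 0]
  ],
  "twist": [0, 0]
}}

```text
time: 24.42
tool_pos: [562.8, -294.5, 145.0]
tcp_rot: [3.141, -0.001, -0.344]
contact_force: [0.7, 0.3, 1.6]
grip_width: 21.4
finger_force: 30.0
```

Emit:
{"fn": "jog_arm", "kwargs": {
  "dp": [
    [0, 0, 0.0005],
    [0, 0, 0]
  ],
  "twist": [0, 0]
}}

```text
time: 24.68
tool_pos: [562.8, -294.5, 144.5]
tcp_rot: [3.141, -0.001, -0.344]
contact_force: [0.6, 0.9, 1.9]
grip_width: 21.3
finger_force: 30.0
```

Emit:
{"fn": "jog_arm", "kwargs": {
  "dp": [
    [0, 0, 0.0003],
    [0, 0, 0]
  ],
  "twist": [0, 0]
}}

```text
time: 24.92
tool_pos: [562.8, -294.5, 144.3]
tcp_rot: [3.141, -0.001, -0.344]
contact_force: [-0.4, 1.0, 3.4]
grip_width: 21.5
finger_force: 30.0
```

Emit:
{"fn": "jog_arm", "kwargs": {
  "dp": [
    [0, 0, 0.0003],
    [0, 0, 0]
  ],
  "twist": [0, 0]
}}

```text
time: 25.18
tool_pos: [562.9, -294.5, 144.3]
tcp_rot: [3.141, -0.001, -0.344]
contact_force: [-1.1, 1.2, 6.0]
grip_width: 21.4
finger_force: 30.0
```

Emit:
{"fn": "jog_arm", "kwargs": {
  "dp": [
    [0, 0, 0.0002],
    [0, 0, 0],
    [0, 0, 0],
    [0, 0, 0]
  ],
  "twist": [0, 0, 0, 0]
}}

```text
time: 25.68
tool_pos: [562.9, -294.5, 144.3]
tcp_rot: [3.141, -0.001, -0.344]
contact_force: [-0.8, 0.9, 6.4]
grip_width: 21.2
finger_force: 30.0
```

Run:
```python
from h import *
bot.capture('scene')
for l in('gauge','cap_a','anvil'):
  for d in bot.masks_of('scene',l)[:1]:
    m=d['pixels'];ys,xs=np.where(m);print(l,round(d['confidence'],2),np.array(d['bbox']).round(1),[(y,xs[ys==y].min(),xs[ys==y].max()) for y in range(ys.min(),ys.max()+1,4)])
t=bot.get_obs();print(t['contact_force'],t.get('gauge_indenter'),[k for k in t],proj('scene',(562.9,-294.4,67)),proj('scene',(562.9,-294.4,31)),proj('scene',(562.9,-294.4,150)))
```

```text
gauge 0.71 [302.4 185.7  15.4  25.6] [(173, np.int64(293), np.int64(304)), (177, np.int64(290), np.int64(307)), (181, np.int64(290), np.int64(307)), (185, np.int64(291), np.int64(307)), (189, np.int64(294), np.int64(304)), (193, np.int64(297), np.int64(301)), (197, np.int64(296), np.int64(301))]
cap_a 0.56 [295.2 207.7  21.4  18.5] [(195, np.int64(293), np.int64(293)), (199, np.int64(290), np.int64(305)), (203, np.int64(288), np.int64(307)), (207, np.int64(286), np.int64(309)), (211, np.int64(287), np.int64(308)), (215, np.int64(297), np.int64(299))]
anvil 0.74 [297.1 217.8  32.8  21.3] [(209, np.int64(284), np.int64(284)), (213, np.int64(280), np.int64(285)), (217, np.int64(280), np.int64(312)), (221, np.int64(281), np.int64(312)), (225, np.int64(285), np.int64(309))]
[-0.1211506   0.922664    5.68520567] None ['time', 'joint_positions', 'dq', 'tau', 'tool_pos', 'tcp_rot', 'contact_force', 'moment', 'finger_force', 'grip_width'] (np.float64(298.5287600540366), np.float64(196.92116477147448)) (np.float64(298.05644861493124), np.float64(209.0767643631327)) (np.float64(299.6786702959116), np.float64(167.32660637361946))
```

All consistent: the caps are nested straight, and the gauge is upright on the spot with about 8 N of push. Handing in.

```bash
python3 -c "
from plant import bot
print(bot.close_job())"
```

```text
the job is handed in; nothing more can be done
None
```

I handed the job in with both loose caps nested over the cap on the anvil and the gauge held upright on the top ring, dial to the front, at about 8 N; the hand-in returned no verdict, and the indenter value was not in the state, so I judged seating from push force and height.

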